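# Put the blue thermometer case away in the drawer

## Robot

A 6-joint arm with a two-finger parallel gripper is mounted at the origin on the work surface. World frame = base frame: x ahead of the robot, y to its left, z up, the work surface at z = 0. Lengths are in m, angles in rad, forces in N, time in s.
With the tool pointing down it reaches from about 0.35 to 1 m from the base axis. Payload 7.1 kg.
Tool frame: the origin (TCP) lies at the very end of the fingers, on their centre line; the grasp point (between the pads) lies 19 mm behind it; z points along the fingers, y is the line along which they close (so a half turn about z gives the same grasp; the last joint's range is limited). The gripper opens to 85 mm and grips with 20 to 120 N. Pads are 22 mm wide; open, the fingers measure 114 mm over their backs; the gripper's body (76 mm by 85 mm) begins 54 mm behind the grasp point. The pads swing forward as they close: fully open they stand 13 mm farther back than shut.
Start: joints at [1.238, 0.423, 1.63, -0, 1.089, -0.019], TCP at [0.193, 0.594, 0.21] pointing down, gripper open.
Joint ranges: [-3, 3], [-0.9, 2.11], [0.09, 2.58], [-1.31, 4.45], [0.11, 2.69], [-2.54, 2.54]. Speed limits (rad/s): [2.39, 2.39, 3.01, 3.14, 3.14, 3.14].

## Interface

Orientations are given as a unit quaternion [x, y, z, w].
In Python, from bench import telemetry, read_camera, calibration, finish_job gives the robot as it stands.
- The arm moves only by the tool step_arm, never from a script. Its argument "steps" is text: rows parted by semicolons, each of 7 numbers parted by spaces: the turn, a rotation vector about the world's x, y, z as a fraction of full scale, then the shift along the world's x, y, z as a fraction of full scale, then the opening, from 0 (shut) to 1 (fully open). A call has 1 to 12 rows; each row shifts and turns the commanded pose from where the row before left it; what a row does not reach is not made up. Full scale, the value 1, is 0.025 m for a shift and 0.08 rad for a turn. A row lasts 1/10 s, in which the tool goes at most 50 mm and 8.59 degrees, less where a joint would pass 70% of its speed; a pose out of reach is approached as far as the arm can. A call with a number of a shift or a turn outside -1 to 1 is refused whole. A call with a gripper value outside its range is refused whole. The fingers move at their own pace and stop on an object; "grip_force" is the grip in N (left out, the last holds). Time passes only in rows, so rows that do not move let the fingers close. It gives the time, the measured TCP pose, the force, the opening and the grip force at its end, in the units of the state.
- telemetry.get_state(): the state, without advancing time (a new reading comes with each control period).
- read_camera(name): name is "scene" or "top" or "wrist"; returns (picture, depth): 384x512x3 uint8, blue, green, red; 384x512 float32, m along the optical axis (not along the pixel's ray), 0 where there is no reading.
- calibration(name): a dict with "fx", "fy", "cx", "cy" (pixels), "eye" and "rotation" of the camera in the world; the wrist camera has in their place "tool_from_camera" (4x4, takes a point from camera to tool coordinates, whose origin is the TCP and whose axes are the flange's). Camera axes: x right, y down, z forward; pixel columns grow to the right and rows downward; lengths in m; the calibration is good to about 2 mm. The wrist camera is an equidistant fisheye: a pixel r from the principal point sees the ray r / f radians off the axis. A picture is of the moment at which its call begins: read the wrist's pose just before it. calibration takes no time and is no camera call.
- finish_job(): hands the job in; it is judged then, once.
The state is a dict: "clock": time; "joint_pos": joint angles; "dq": joint speeds; "effort": joint torques, N m; "ee_pos": TCP position; "tcp_rot": TCP orientation; "force": force on the tool from outside, world axes, zero at the start; "ft_torque": the same for the moment, N m; "finger_gap": finger opening in m; "grip_force": force on a finger pad.
Only numpy, scipy, OpenCV 4.12 (cv2) and the standard library are available. Lean on these libraries where they do the work, as an engineer would, in place of code of your own. Each camera call takes 0.05 s, during which the arm holds its last target. There are 200 camera calls.

## Task

Take the blue food-thermometer case out of the rack, lay it down flat on the green board and let go, then take it again and lay it flat in the wide bay of the open drawer. Then slide the drawer fully shut. Do not drop the case, and leave everything else, the other two cases included, where it stands.

Things in the scene. Friction and masses are not known exactly. Their poses are not given: they have to be found in the camera images.
- case_blue: Blue hard plastic case, 120 (x) by 26 (y) by 56 (z) mm, about 150 g, a white dial and steel probe on both broad faces. At the start it stands on a long edge in one of the rack's slots, z up. Origin: centre of that edge's underside; x along its length, y through its thickness (vertical when it lies flat). Standing free and pushed sideways near its top edge, it tips over and falls flat.
- case_blue_center (a point): Centre of the blue case (28 mm above its origin along its z); axes as the case.
- rack: White rack fixed to the table, 210 (x) by 145 (y) mm, its base 6 mm thick; origin at the centre of its underside. Three slots at x = -62, 0 and 62 mm, each with a case standing on the base, its length along the rack's y. The slots' side rails (faces 15 mm from the slot's middle, 4 mm thick) reach 18 mm above the table, end stops 14 mm. The colours change places.
- board_top (a point): Centre of the top face of the green board, fixed flat on the table, 180 (x) by 160 (y) mm, its top 10 mm above the table, z up.
- unit_drawer0 (a joint): Travel of the top drawer of the grey two-drawer metal counter unit: 0 shut, about 0.15 to 0.18 m open at the start, 0.19 at most. It slides with about 1 N of friction, stays where it is left, and can be pushed shut at its handle.
- drawer_bay (a point): Point on the floor of the top drawer's wide bay, 32 mm behind its front wall, midway across, 72 mm above the table; moves with the drawer. x points into the unit (the drawer opens to -x), z up. The bay spans -32 to 192 mm in x, -85 to 85 mm in y, walls about 30 mm high; a narrow bay with spoons lies beyond. With the drawer open by q, the bay is uncovered from x = -32 mm to q - 38 mm.
- unit_front (a point): Middle of the top front edge of the grey two-drawer metal counter unit fixed to the table, 270 (x, depth) by 270 (y) by 124 mm high, front to -x; a jar with a red cap is fixed on its top. Shut, the top drawer leaves 43 mm free above its floor: the case must lie flat.
- unit_drawer0_handle (a point): Middle of the top drawer's handle: a dark bar 120 mm long, 11 mm thick, along y, 35 mm in front of the drawer's face, 91 mm above the table; axes as drawer_bay.
- case_grey: Grey case like the blue one, in another slot: leave alone.
- case_yellow: Yellow case like the blue one, in another slot: leave alone.
- sauce_bottle: Bottle with red cap, 60 mm wide, 170 mm high, beside the drawer unit, to the right seen from the robot: leave alone.
- steel_bowl: Steel bowl, 110 mm wide, 50 mm high, on the robot's side of the rack: leave alone.
- serving_spoon: Steel spoon, 200 mm long, lying on the robot's side of the drawer: leave alone.
- cup: Blue cup, 70 mm wide, 80 mm high, to the robot's right: leave alone.

How it is judged:
On the way, in this order (a step that is already met when the one before it is completed fails the run):
1. the blue case lies flat on the green board, released (x of case_blue_center in the frame of board_top between -0.09 and 0.09 m and y of case_blue_center in the frame of board_top between -0.08 and 0.08 m and z of case_blue_center in the frame of board_top between 0.008 and 0.018 m and angle between the y axis of case_blue and the z axis of board_top, either way round below 0.1 rad and contact force between the fingers and case_blue below 0.2 N and linear speed of case_blue below 0.03 m/s), for 0.2 s.
2. the blue case lies flat in the wide bay of the drawer, released, with the drawer still open (x of case_blue_center in the frame of drawer_bay between -0.02 and 0.18 m and y of case_blue_center in the frame of drawer_bay between -0.075 and 0.075 m and z of case_blue_center in the frame of drawer_bay between 0.008 and 0.02 m and angle between the y axis of case_blue and the z axis of drawer_bay, either way round below 0.1 rad and contact force between the fingers and case_blue below 0.2 N and linear speed of case_blue below 0.03 m/s and value of joint unit_drawer0 above 0.08 m), for 0.2 s.
At the end, for the whole second after the job is handed in: The drawer is shut to within 8 mm and the blue case lies flat (within 0.1 rad) on the floor of its wide bay, released and at rest (x of case_blue_center in the frame of drawer_bay between -0.02 and 0.18 m and y of case_blue_center in the frame of drawer_bay between -0.075 and 0.075 m and z of case_blue_center in the frame of drawer_bay between 0.008 and 0.02 m and angle between the y axis of case_blue and the z axis of drawer_bay, either way round below 0.1 rad and contact force between the fingers and case_blue below 0.2 N and linear speed of case_blue below 0.03 m/s and value of joint unit_drawer0 below 0.008 m); the robot touches nothing.
It fails at once if the blue case is dropped (falls freely faster than 0.9 m/s, some 4 cm) (linear speed of case_blue above 0.9 m/s and contact force between the fingers and case_blue below 0.1 N).
It fails at once if another thing is moved by more than 40 mm or a neighbouring case by more than 30 mm (distance of any of case_grey, case_yellow from where it was at the start of the episode above 0.03 m or distance of any of sauce_bottle, steel_bowl, serving_spoon, cup from where it was at the start of the episode above 0.04 m).
It also fails if it takes over 72 s, if anything falls off the work surface, if the arm or the gripper's body presses on something with over 40 N, if the wrist force passes 120 N, or if a joint passes its speed limit or range.

## Working session

There is one attempt and no reset: what is moved stays moved. The work goes in short steps, Python scripts to look and compute and a tool call to move; the robot and the scene stay as the last step left them, time stands still between calls to the robot, and variables do not carry over. Pictures are saved under pics/ and viewed, at most 10 in all, crops included, and the job is handed in when it is done.

Besides the shell and the picture viewer there is one more tool, called after "Request:" as name(argument=value, ...), one argument or row to a line, values as JSON. step_arm: Moves the arm, as the interface text tells. Its arguments: {"type":"object","properties":{"steps":{"type":"string"},"grip_force":{"type":"number"}},"required":["steps"]}

```bash
mkdir -p pics
cat > h.py <<'E'
import numpy as np, cv2
from bench import telemetry, read_camera, calibration, finish_job
def pts(name, depth):
    c=calibration(name); v,u=np.mgrid[0:384,0:512]
    P=np.stack([(u-c['cx'])/c['fx']*depth,(v-c['cy'])/c['fy']*depth,depth],-1)
    return P@np.array(c['rotation']).T+np.array(c['eye'])
E
python3 - <<'E'
from h import *
s=telemetry.get_state(); print({k:np.round(v,3) for k,v in s.items()})
for n in('top','scene'):
    im,d=read_camera(n); cv2.imwrite(f'pics/{n}0.png',im); np.savez(f'{n}0.npz',im=im,d=d,P=pts(n,d))
    c=calibration(n); print(n,c)
E
```

```text
{'clock': np.float64(0.0), 'joint_pos': array([ 1.238,  0.424,  1.631, -0.   ,  1.089, -0.019]), 'dq': array([ 0.002,  0.   ,  0.   , -0.002, -0.001,  0.001]), 'effort': array([ 1.0000e-03, -5.5736e+01, -2.8175e+01,  0.0000e+00,  7.0000e-03,
        0.0000e+00]), 'ee_pos': array([0.193, 0.594, 0.209]), 'tcp_rot': array([ 0.156,  0.988, -0.001, -0.   ]), 'force': array([ 0.066, -0.072, -0.16 ]), 'ft_torque': array([ 0.006,  0.018, -0.008]), 'grip_force': np.float64(0.0), 'finger_gap': np.float64(0.085)}Traceback (most recent call last):
  File "<stdin>", line 4, in <module>
  File "h.py", line 6, in pts
    return P@np.array(c['rotation']).T+np.array(c['eye'])
           ~^~~~~~~~~~~~~~~~~~~~~~~~~~
ValueError: matmul: Input operand 1 has a mismatch in its core dimension 0, with gufunc signature (n?,k),(k,m?)->(n?,m?) (size 4 is different from 3)
```

View pics/top0.png

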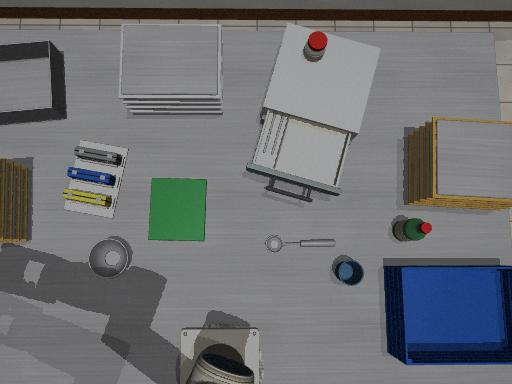

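The top view shows the rack at pixel (97,180) with blue in the middle slot (91,176), the board at (178,209), the open drawer's bay at (310,150), its handle at (289,191), and the bowl at (109,258).

```bash
sed -i "s/@np.array(c\['rotation'\]).T/@Rotation.from_quat(c['rotation']).as_matrix().T/; 1a from scipy.spatial.transform import Rotation" h.py
python3 - <<'E'
from h import *
for n in('top','scene'):
    im,d=read_camera(n); cv2.imwrite(f'pics/{n}0.png',im); P=pts(n,d); np.savez(f'{n}0.npz',im=im,d=d,P=P)
    print(n,calibration(n))
    hsv=cv2.cvtColor(im,cv2.COLOR_BGR2HSV); H,S,V=cv2.split(hsv)
    for nm,m in dict(blue=(abs(H.astype(int)-115)<12)&(S>120)&(P[...,1]>.2)&(P[...,2]>.05)&(P[...,2]<.075)&(P[...,0]>.35),
        yel=(abs(H.astype(int)-29)<6)&(S>120)&(P[...,2]>.05)&(P[...,2]<.075)&(P[...,1]<.7)&(P[...,1]>.2),
        green=(abs(H.astype(int)-65)<15)&(S>120)&(P[...,2]>.0)&(P[...,2]<.02),
        unit=(P[...,2]>.115)&(P[...,2]<.135)&(P[...,0]>.5)&(P[...,1]<.2)&(P[...,1]>-.4),
        dwall=(P[...,2]>.094)&(P[...,2]<.112)&(P[...,0]>.4)&(P[...,1]<.2)&(P[...,1]>-.35),
        dfloor=(P[...,2]>.066)&(P[...,2]<.08)&(P[...,0]>.4)&(P[...,1]<.2)&(P[...,1]>-.35),
        handle=(P[...,2]>.08)&(P[...,2]<.1)&(V<90)&(P[...,0]>.4)&(P[...,1]<.2)&(P[...,1]>-.35)).items():
        m=cv2.morphologyEx(m.astype(np.uint8),cv2.MORPH_OPEN,np.ones((2,2)))
        k,l,st,_=cv2.connectedComponentsWithStats(m)
        if k<2: print(nm,0);continue
        j=1+st[1:,4].argmax(); q=P[l==j]
        r=cv2.minAreaRect(q[:,:2].astype(np.float32)); print(nm,st[j],np.round(np.median(q,0),4),np.round(cv2.boxPoints(r),3).tolist(),np.round(r[1],3))
E
```

```text
top {'fx': 435.89589827567454, 'fy': 435.89589827567454, 'cx': 248.48248339422972, 'cy': 191.50239333620263, 'eye': array([ 0.3177787 , -0.05990058,  1.26624311]), 'rotation': array([-0.70442663,  0.7063214 , -0.05548999,  0.0425918 ])}
blue [ 69 168  43  17 298] [0.5303 0.3561 0.0616] [[0.3179999887943268, -0.05999999865889549], [0.3580000102519989, -0.07800000160932541], [0.5799999833106995, 0.4059999883174896], [0.5389999747276306, 0.42399999499320984]] [0.532 0.044]
yel [ 64 190  44  16 319] [0.4709 0.3706 0.0616] [[0.3179999887943268, -0.05999999865889549], [0.3529999852180481, -0.07100000232458115], [0.5120000243186951, 0.4429999887943268], [0.47699999809265137, 0.45399999618530273]] [0.538 0.037]
green [ 150  179   57   63 3343] [0.4394 0.1188 0.0098] [[0.3179999887943268, -0.05999999865889549], [0.5249999761581421, -0.06700000166893005], [0.5329999923706055, 0.19599999487400055], [0.32600000500679016, 0.2029999941587448]] [0.263 0.207]
unit [ 264   24  102  111 7576] [ 0.7761 -0.2815  0.124 ] [[0.24899999797344208, -0.2939999997615814], [0.8730000257492065, -0.476999998092651
[... 2051 characters left out ...]
 208  200  108   66 1122] [ 0.5386 -0.2028  0.101 ] [[0.375, 0.004999999888241291], [0.7070000171661377, -1.0470000505447388], [0.9570000171661377, -0.9679999947547913], [0.625, 0.08399999886751175]] [0.263 1.103]
dfloor [ 225  221   71   48 1771] [ 0.5845 -0.2444  0.0719] [[0.4620000123977661, -0.1889999955892563], [0.8270000219345093, -1.0240000486373901], [0.9919999837875366, -0.953000009059906], [0.6269999742507935, -0.11800000071525574]] [0.18  0.911]
handle [349 205  64  23 295] [0.8404 0.0099 0.0869] [[0.7429999709129333, 0.017999999225139618], [0.9570000171661377, -0.9679999947547913], [1.128999948501587, -0.9300000071525574], [0.9150000214576721, 0.054999999701976776]] [0.176 1.009]
```

View pics/scene0.png

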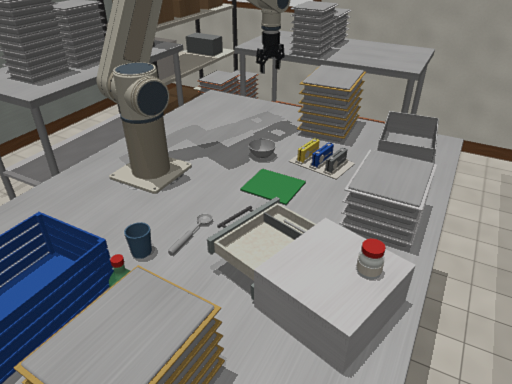

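The scene view shows blue between yellow and grey in the rack (322,155), the board at (273,186) and the drawer open at (265,235). I'll redo the fits without the invalid pixels, and save a wrist view.

Run:
```python
from h import *
for n in('top','scene'):
    z=np.load(f'{n}0.npz'); im,d,P=z['im'],z['d'],z['P']
    hsv=cv2.cvtColor(im,cv2.COLOR_BGR2HSV); H,S,V=[a.astype(int) for a in cv2.split(hsv)]
    X,Y,Z=P[...,0],P[...,1],P[...,2]; R=(Y>.2)&(Y<.5)&(X>.35)&(X<.75); U=(X>.4)&(Y<.15)&(Y>-.5)&(X<1)
    for nm,m in dict(blue=(abs(H-115)<12)&(S>120)&R&(Z>.05)&(Z<.07),
        yel=(abs(H-29)<6)&(S>120)&(Z>.05)&(Z<.07)&R,
        grey=(S<60)&(Z>.05)&(Z<.07)&R, rack=R&(Z>.003)&(Z<.022)&(V>120),
        green=(abs(H-65)<15)&(S>120)&(Z<.02)&(d>0),
        unit=(Z>.118)&(Z<.13)&U,
        dwall=(Z>.094)&(Z<.112)&U, dfloor=(Z>.066)&(Z<.078)&U,
        handle=(Z>.08)&(Z<.1)&(V<90)&U, spoon=(Z>.004)&(Z<.05)&(X>.25)&(X<.5)&(Y<0)&(Y>-.3),
        bowl=(Z>.03)&(Z<.06)&(X<.45)&(X>.2)&(Y>.25)&(Y<.5)).items():
        m=m&(d>0)
        k,l,st,_=cv2.connectedComponentsWithStats(m.astype(np.uint8))
        if k<2: print(nm,0);continue
        j=1+st[1:,4].argmax(); q=P[l==j]
        r=cv2.minAreaRect(q[:,:2].astype(np.float32)); print(n,nm,st[j],'med',np.round(np.median(q,0),3),'c',np.round(r[0],4),np.round(cv2.boxPoints(r),3).tolist(),np.round(r[1],3),round(r[2],1))
```

```text
top blue [ 67 167  44  17 338] med [0.533 0.362 0.062] c [0.5343 0.3635] [[0.5109999775886536, 0.3070000112056732], [0.5360000133514404, 0.3019999861717224], [0.5580000281333923, 0.41999998688697815], [0.5320000052452087, 0.42500001192092896]] [0.12  0.026] 79.6
top yel [ 63 189  44  16 327] med [0.472 0.372 0.062] c [0.4727 0.3713] [[0.4490000009536743, 0.3149999976158142], [0.4749999940395355, 0.3100000023841858], [0.4959999918937683, 0.42800000309944153], [0.47099998593330383, 0.4320000112056732]] [0.119 0.026] 79.5
top grey [ 74 146  44  17 416] med [0.593 0.346 0.062] c [0.5938 0.348 ] [[0.5690000057220459, 0.28999999165534973], [0.5960000157356262, 0.2849999964237213], [0.6179999709129333, 0.4059999883174896], [0.5920000076293945, 0.41100001335144043]] [0.123 0.027] 79.3
top rack [  62  140   66   79 1664] med [0.518 0.359 0.007] c [0.5339 0.364 ] [[0.41200000047683716, 0.3100000023841858], [0.628000020980835, 0.27000001072883606], [0.6549999713897705, 0.4180000126361847], [0.4399999976158142, 0.4580000042915344]] [0.151 0.219] 79.5
top green [ 149  178   57   63 3348] med [0.4
[... 4086 characters left out ...]
0.0098] [[0.7379999756813049, 0.019999999552965164], [0.7390000224113464, -0.007000000216066837], [0.9269999861717224, -0.0], [0.9259999990463257, 0.027000000700354576]] [0.188 0.027] 2.2
scene spoon [175 213  38  36 250] med [ 0.348 -0.228  0.013] c [ 0.3522 -0.2129] [[0.3140000104904175, -0.1340000033378601], [0.34200000762939453, -0.30000001192092896], [0.39100000262260437, -0.2919999957084656], [0.3619999885559082, -0.125]] [0.049 0.169] 9.7
scene bowl [248 139  28  17 239] med [0.304 0.318 0.042] c [0.3064 0.3043] [[0.2370000034570694, 0.335999995470047], [0.2770000100135803, 0.23399999737739563], [0.37599998712539673, 0.27300000190734863], [0.335999995470047, 0.375]] [0.106 0.11 ] 21.6
```

Request:
step_arm(
  steps="0 0 -1 0.76 -0.51 0 0.55;0 0 -1 0.76 -0.51 0 0.55;0 0 -1 0.76 -0.51 0 0.55;0 0 -1 0.76 -0.51 0 0.55;0 0 -1 0.76 -0.51 0 0.55;0 0 -1 0.76 -0.51 0 0.55;0 0 -1 0.76 -0.51 0 0.55;0 0 -1 0.76 -0.51 0 0.55;0 0 -1 0.76 -0.51 0 0.55;0 0 -1 0.76 -0.51 0 0.55;0 0 -1 0.76 -0.51 0 0.55;0 0 -1 0.76 -0.51 0 0.55",
  grip_force=40,
)

```text
clock: 1.35
ee_pos: [0.4215, 0.4407, 0.2098]
tcp_rot: [0.596, 0.803, -0.0, -0.0]
force: [1.1, 0.6, -0.2]
finger_gap: 0.0469
grip_force: 0.0
```

Request:
step_arm(
  steps="0 0 -1 0.76 -0.51 -0.3 0.55;0 0 -1 0.76 -0.51 -0.3 0.55;0 0 -1 0.76 -0.51 -0.3 0.55;0 0 -1 0.76 -0.51 -0.3 0.55;0 0 -1 0.76 -0.51 -0.3 0.55;0 0 -1 0.76 -0.51 -0.3 0.55;0 0 0 0 0 0 0.55;0 0 0 0 0 0 0.55",
)

```text
clock: 2.15
ee_pos: [0.5346, 0.3646, 0.1646]
tcp_rot: [0.769, 0.64, -0.001, -0.0]
force: [-0.1, -1.1, -0.0]
finger_gap: 0.0472
grip_force: 0.0
```

```bash
cat >> h.py <<'E'
def where():
    s=telemetry.get_state(); R=Rotation.from_quat(s['tcp_rot']); y=R.apply([0,1,0]); z=R.apply([0,0,1])
    print('t',round(float(s['clock']),2),'tcp',np.round(s['ee_pos'],4),'yaw of y',np.round(np.degrees(np.arctan2(y[1],y[0])),2),'z',np.round(z,3),'gap',s['finger_gap'],'F',np.round(s['force'],1),'grip',s['grip_force'],'q',np.round(s['joint_pos'],2)); return s
def wrist(name):
    s=where(); im,d=read_camera('wrist'); cv2.imwrite(f'pics/{name}.png',im)
    c=calibration('wrist'); v,u=np.mgrid[0:384,0:512]; a,b=u-c['cx'],v-c['cy']; r=np.hypot(a,b)+1e-9; f=c['fx']
    th=r/f; D=np.stack([np.sin(th)*a/r,np.sin(th)*b/r,np.cos(th)],-1); Pc=D/np.maximum(D[...,2:],1e-3)*d[...,None]
    T=np.array(c['tool_from_camera']); Pt=Pc@T[:3,:3].T+T[:3,3]
    return im,d,Pt@Rotation.from_quat(s['tcp_rot']).as_matrix().T+s['ee_pos'],s
def rect(P,m,nm=''):
    k,l,st,_=cv2.connectedComponentsWithStats(m.astype(np.uint8))
    j=1+st[1:,4].argmax(); q=P[l==j]; r=cv2.minAreaRect(q[:,:2].astype(np.float32))
    print(nm,st[j],'med',np.round(np.median(q,0),4),'c',np.round(r[0],4),np.round(r[1],3),round(r[2],1),np.round(cv2.boxPoints(r),3).tolist())
E
python3 - <<'E'
from h import *
im,d,P,s=wrist('w1')
H,S,V=[a.astype(int) for a in cv2.split(cv2.cvtColor(im,cv2.COLOR_BGR2HSV))]
Z=P[...,2]; g=(d>0)&(Z>.05)&(Z<.075)
rect(P,g&(abs(H-115)<12)&(S>120),'blue'); rect(P,g&(abs(H-29)<6)&(S>120),'yel')
E
```

```text
t 2.15 tcp [0.5346 0.3646 0.1646] yaw of y -10.47 z [-0.001 -0.    -1.   ] gap 0.04716661791630232 F [-0.1 -1.1 -0. ] grip 0.0 q [0.58 0.51 1.61 0.   1.03 0.76]
blue [ 244  118   27  120 2463] med [0.5354 0.3721 0.0627] c [0.5349 0.3681] [0.118 0.024] 79.7 [[0.5130000114440918, 0.31200000643730164], [0.5360000133514404, 0.30799999833106995], [0.5569999814033508, 0.42399999499320984], [0.5339999794960022, 0.42800000309944153]]
yel [ 178  122   33  118 2656] med [0.4764 0.3809 0.0627] c [0.4743 0.376 ] [0.119 0.026] 78.8 [[0.44999998807907104, 0.3199999928474426], [0.4749999940395355, 0.3149999976158142], [0.49799999594688416, 0.4320000112056732], [0.4729999899864197, 0.43700000643730164]]
```

View pics/w1.png

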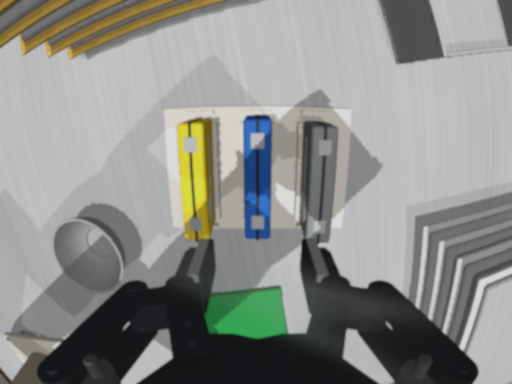

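The wrist view shows the blue case centred between the fingers (258,178), neighbours clear at columns 195 and 318. Descending and gripping.

Request:
step_arm(
  steps="0 0 0 0.04 -0.04 -0.6 0.55;0 0 0 0 0 -0.8 0.55;0 0 0 0 0 -0.8 0.55;0 0 0 0 0 -0.8 0.55;0 0 0 0 0 -0.8 0.55;0 0 0 0 0 -0.8 0.55;0 0 0 0 0 -0.5 0.55;0 0 0 0 0 -0.4 0.55;0 0 0 0 0 0 0.55",
)

```text
clock: 3.1
ee_pos: [0.5349, 0.3637, 0.0261]
tcp_rot: [0.769, 0.64, -0.001, -0.0]
force: [-0.2, -0.1, -0.6]
finger_gap: 0.0471
grip_force: 0.0
```

Request:
step_arm(
  steps="0 0 0 0 0 0 0;0 0 0 0 0 0 0;0 0 0 0 0 0 0;0 0 0 0 0 0 0;0 0 0 0 0 0 0;0 0 0 0 0 0 0;0 0 0 0 0 0 0",
  grip_force=40,
)

```text
clock: 3.8
ee_pos: [0.5364, 0.3643, 0.0284]
tcp_rot: [0.769, 0.64, 0.001, 0.0]
force: [-2.0, -0.0, 5.7]
finger_gap: 0.0251
grip_force: 41.0
```

Request:
step_arm(
  steps="0 0 0 0 0 0.4 0;0 0 0 0 0 0.8 0;0 0 0 0 0 0.9 0;0 0 0 0 0 0.9 0;0 0 0 0 0 0.7 0;0 0 0 0 0 0 0",
)

```text
clock: 4.4
ee_pos: [0.5374, 0.3648, 0.1229]
tcp_rot: [0.769, 0.64, 0.002, 0.0]
force: [0.1, 0.9, -2.3]
finger_gap: 0.025
grip_force: 40.2
```

Request:
step_arm(
  steps="0 0 0 -0.3 -0.6 0 0;0 0 0 -0.47 -0.95 0 0;0 0 0 -0.47 -0.95 0 0;0 0 0 -0.47 -0.95 0 0;0 0 0 -0.47 -0.95 0 0;0 0 0 -0.47 -0.95 0 0;0 0 0 -0.47 -0.95 0 0;0 0 0 -0.47 -0.95 0 0;0 0 0 -0.47 -0.95 0 0;0 0 0 -0.47 -0.95 0 0;0 0 0 -0.16 -0.34 0 0;0 0 0 0 0 0 0",
)

```text
clock: 5.6
ee_pos: [0.4178, 0.1259, 0.1196]
tcp_rot: [0.769, 0.639, -0.001, -0.0]
force: [0.4, 0.6, -2.3]
finger_gap: 0.025
grip_force: 40.1
```

Run:
```python
from h import *
where()
im,d=read_camera('top'); P=pts('top',d)
H,S,V=[a.astype(int) for a in cv2.split(cv2.cvtColor(im,cv2.COLOR_BGR2HSV))]
Z=P[...,2]; X,Y=P[...,0],P[...,1]
q=P[(d>0)&(abs(H-115)<12)&(S>120)&(X>.3)&(X<.6)&(Y>0)&(Y<.3)]
print(len(q), np.round(np.percentile(q,[2,50,98],axis=0),3))
im,d=read_camera('scene'); P=pts('scene',d); cv2.imwrite('pics/s2.png',cv2.resize(im[90:230,170:400],None,fx=3,fy=3))
H,S,V=[a.astype(int) for a in cv2.split(cv2.cvtColor(im,cv2.COLOR_BGR2HSV))]
q=P[(d>0)&(abs(H-115)<12)&(S>120)&(P[...,0]>.3)&(P[...,0]<.6)&(P[...,1]>0)&(P[...,1]<.3)]
print(len(q), np.round(np.percentile(q,[2,50,98],axis=0),3))
```

```text
t 5.6 tcp [0.4178 0.1259 0.1196] yaw of y -10.58 z [-0.001 -0.    -1.   ] gap 0.024968984342630427 F [ 0.4  0.6 -2.3] grip 40.11013069830369 q [ 0.27  0.3   2.1  -0.    0.75  0.45]
106 [[0.394 0.063 0.111]
 [0.406 0.074 0.153]
 [0.437 0.092 0.443]]
292 [[0.402 0.064 0.103]
 [0.424 0.103 0.135]
 [0.443 0.177 0.156]]
```

View pics/s2.png

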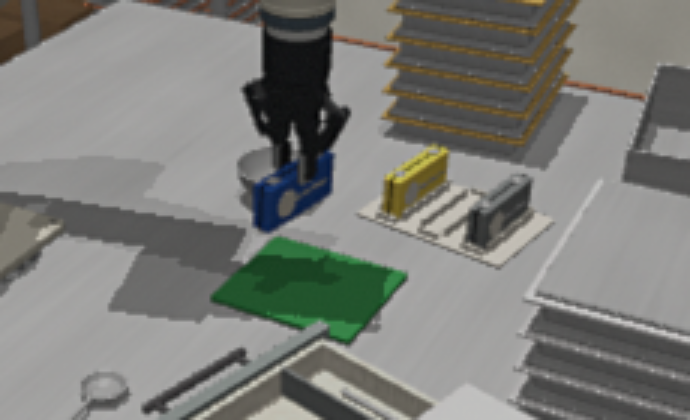

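The case hangs upright in the fingers above the board (crop (293,190)); the other two stand untouched. Lowering.

Request:
step_arm(
  steps="0 0 0 0 0 -0.5 0;0 0 0 0 0 -0.9 0;0 0 0 0 0 -0.9 0;0 0 0 0 0 -0.5 0;0 0 0 0 0 -0.3 0;0 0 0 0 0 -0.2 0;0 0 0 0 0 0 0",
)

```text
clock: 6.4
ee_pos: [0.4189, 0.1271, 0.0372]
tcp_rot: [0.769, 0.64, -0.0, -0.0]
force: [-1.4, -0.5, -1.5]
finger_gap: 0.0249
grip_force: 40.1
```

Request:
step_arm(
  steps="0 0 0 0 0 -0.1 0;0 0 0 0 0 -0.08 0;0 0 0 0 0 0 0",
)

```text
clock: 6.7
ee_pos: [0.4188, 0.1267, 0.0332]
tcp_rot: [0.769, 0.639, 0.0, 0.0]
force: [0.1, -0.1, -1.6]
finger_gap: 0.0248
grip_force: 40.1
```

Request:
step_arm(
  steps="0 0 0 0 0 -0.06 0;0 0 0 0 0 0 0",
)

```text
clock: 6.9
ee_pos: [0.4189, 0.1268, 0.0323]
tcp_rot: [0.769, 0.639, 0.0, 0.0]
force: [-3.2, -0.7, 9.5]
finger_gap: 0.0251
grip_force: 41.4
```

Request:
step_arm(
  steps="0 0 0 0 0 -0.06 0;0 0 0 0 0 0 0",
)

```text
clock: 7.1
ee_pos: [0.4186, 0.1268, 0.032]
tcp_rot: [0.769, 0.639, 0.0, -0.0]
force: [-7.5, -0.9, 33.5]
finger_gap: 0.0246
grip_force: 44.3
```

Request:
step_arm(
  steps="0 0 0 0 0 0.07 0;0 0 0 0 0 0 0.4;0 0 0 0 0 0 0.5;0 0 0 0 0 0 0.5;0 0 0 0 0 0 0.5",
  grip_force=20,
)

```text
clock: 7.6
ee_pos: [0.4186, 0.1267, 0.0316]
tcp_rot: [0.769, 0.64, -0.0, -0.0]
force: [0.3, 0.3, -0.1]
finger_gap: 0.0427
grip_force: 0.0
```

Request:
step_arm(
  steps="0 0 0 0 0 0.4 0.5;0 0 0 0 0 0.8 0.5;0 0 0 0 0 0.9 0.5;0 0 0 0 0 0.9 0.5;0 0 0 -0.7 0.12 0 0;0 0 0 -0.7 0.12 0 0;0 0 0 -0.7 0.12 0 0;0 0 0 0 0 0 0;0 0 0 0 0 0 0;0 0 0 0 0 0 0",
)

```text
clock: 8.6
ee_pos: [0.3674, 0.1359, 0.1072]
tcp_rot: [0.769, 0.64, 0.001, 0.0]
force: [0.3, 0.4, -0.0]
finger_gap: -0.0003
grip_force: 0.0
```

```bash
cat > look.py <<'E'
from h import *
import sys
def blue(n,x0,x1,y0,y1):
    im,d=read_camera(n); P=pts(n,d)
    H,S,V=[a.astype(int) for a in cv2.split(cv2.cvtColor(im,cv2.COLOR_BGR2HSV))]
    X,Y=P[...,0],P[...,1]; m=(d>0)&(abs(H-115)<12)&(S>120)&(X>x0)&(X<x1)&(Y>y0)&(Y<y1)&(P[...,2]<.2)
    q=P[m]; print(n,len(q), np.round(np.percentile(q,[2,50,98],axis=0),3).tolist())
    # top-surface only
    zt=np.percentile(q[:,2],90); rect(P,m&(P[...,2]>zt-.006),'top face')
    return im
where(); a=[float(x) for x in sys.argv[1:5]]
for n in('top','scene'): blue(n,*a)
E
python3 look.py .3 .6 0 .25
```

```text
t 8.6 tcp [0.3674 0.1359 0.1072] yaw of y -10.49 z [ 0.001  0.    -1.   ] gap -0.00029009394624391217 F [ 0.3  0.4 -0. ] grip 0.0 q [ 0.32  0.27  2.2  -0.    0.68  0.51]
top 184 [[0.396, 0.068, 0.034], [0.412, 0.1, 0.065], [0.428, 0.129, 0.071]]
top face [171 212  24  13 156] med [0.4121 0.101  0.0659] c [0.412  0.1005] [0.066 0.025] 79.2 [[0.39399999380111694, 0.07000000029802322], [0.4180000126361847, 0.06599999964237213], [0.4300000071525574, 0.13099999725818634], [0.4059999883174896, 0.13500000536441803]]
scene 332 [[0.403, 0.066, 0.015], [0.426, 0.116, 0.052], [0.441, 0.178, 0.067]]
top face [255 163  25  16 120] med [0.4218 0.1186 0.0647] c [0.4207 0.1249] [0.119 0.026] 78.2 [[0.3959999978542328, 0.0689999982714653], [0.42100000381469727, 0.06400000303983688], [0.44600000977516174, 0.18000000715255737], [0.41999998688697815, 0.1860000044107437]]
```

Request:
step_arm(
  steps="0 0 0 0 0 -0.7 0;0 0 0 0 0 -0.7 0;0 0 0 0 0 -0.8 0;0 0 0 0.6 -0.11 0 0;0 0 0 0.3 -0.055 0 0;0 0 0 0.3 -0.055 0 0;0 0 0 0.3 -0.055 0 0;0 0 0 0.3 -0.055 0 0",
)

```text
clock: 9.5
ee_pos: [0.4124, 0.1274, 0.0524]
tcp_rot: [0.769, 0.639, 0.001, 0.0]
force: [0.5, 0.0, 0.3]
finger_gap: 0.0002
grip_force: 0.0
```

```bash
python3 look.py .3 .6 0 .25
```

```text
t 9.5 tcp [0.4124 0.1274 0.0524] yaw of y -10.5 z [ 0.001  0.    -1.   ] gap 0.00020207037548544517 F [0.5 0.  0.3] grip 0.0 q [0.27 0.43 2.14 0.   0.57 0.46]
top 83 [[0.395, 0.067, 0.031], [0.407, 0.077, 0.065], [0.423, 0.095, 0.07]]
top face [184 214  11  11  61] med [0.4091 0.079  0.0653] c [0.409  0.0825] [0.029 0.025] 79.7 [[0.39399999380111694, 0.07000000029802322], [0.4189999997615814, 0.06599999964237213], [0.42399999499320984, 0.0949999988079071], [0.39899998903274536, 0.0989999994635582]]
scene 327 [[0.402, 0.065, 0.014], [0.426, 0.115, 0.051], [0.442, 0.176, 0.068]]
top face [255 163  25  15 115] med [0.4232 0.116  0.0651] c [0.4209 0.1232] [0.114 0.025] 78.2 [[0.3970000147819519, 0.07000000029802322], [0.421999990940094, 0.06499999761581421], [0.4449999928474426, 0.17599999904632568], [0.41999998688697815, 0.18199999630451202]]
```

Run:
```python
from h import *
im,d=read_camera('scene'); cv2.imwrite('pics/s3.png',cv2.resize(im[100:220,210:330],None,fx=5,fy=5,interpolation=cv2.INTER_CUBIC))
```

```text
(no output)
```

View pics/s3.png

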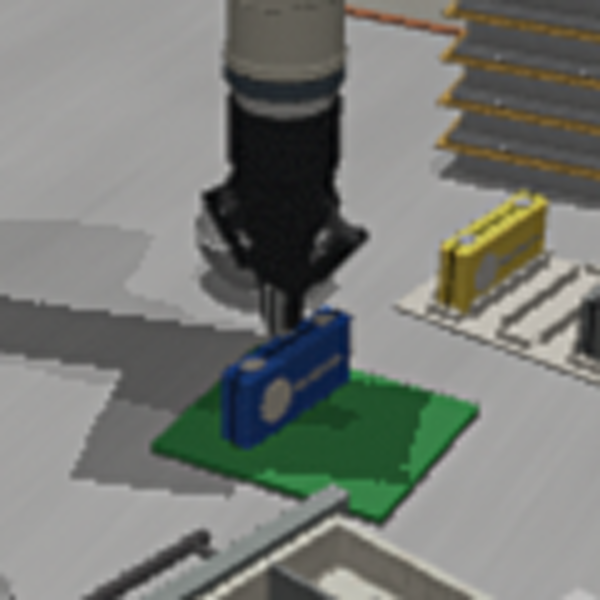

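The case still stands; the finger's end is just at its top edge (crop (285,330)). I'll measure how low the finger actually reaches.

Run:
```python
from h import *
for n in('scene','top'):
    im,d=read_camera(n); P=pts(n,d); V=im.max(-1).astype(int)
    m=(d>0)&(V<80)&(abs(P[...,0]-.412)<.04)&(abs(P[...,1]-.127)<.04)&(P[...,2]<.13)&(P[...,2]>.02)
    q=P[m]; print(n,len(q))
    for z in np.arange(.03,.13,.01):
        r=q[(q[:,2]>=z)&(q[:,2]<z+.01)]
        if len(r): print(round(z,3),len(r),np.round(r.min(0),3),np.round(r.max(0),3))
```

```text
scene 290
0.03 19 [0.429 0.112 0.031] [0.438 0.162 0.039]
0.04 28 [0.429 0.106 0.04 ] [0.441 0.167 0.049]
0.05 32 [0.424 0.087 0.051] [0.44  0.166 0.06 ]
0.06 45 [0.404 0.092 0.06 ] [0.44  0.162 0.07 ]
0.07 6 [0.413 0.105 0.07 ] [0.422 0.125 0.077]
0.08 19 [0.401 0.112 0.081] [0.427 0.13  0.09 ]
0.09 22 [0.402 0.112 0.09 ] [0.428 0.131 0.099]
0.1 19 [0.399 0.11  0.1  ] [0.427 0.131 0.11 ]
0.11 24 [0.382 0.109 0.11 ] [0.438 0.129 0.12 ]
0.12 52 [0.378 0.105 0.12 ] [0.447 0.137 0.13 ]
top 10
0.03 1 [0.397 0.093 0.038] [0.397 0.093 0.038]
0.04 1 [0.397 0.089 0.048] [0.397 0.089 0.048]
0.06 7 [0.399 0.088 0.061] [0.424 0.096 0.069]
```

The shut fingertips actually end at about z=0.07, just above the case. I'll back off, go 22 mm lower and push again.

Request:
step_arm(
  steps="0 0 0 0 0 0.2 0;0 0 0 -0.6 0.11 0 0;0 0 0 -0.6 0.11 0 0;0 0 0 -0.6 0.11 0 0;0 0 0 0 0 -0.5 0;0 0 0 0 0 -0.6 0;0 0 0 0 0 0 0;0 0 0 0.4 -0.07 0 0;0 0 0 0.4 -0.07 0 0",
)

```text
clock: 10.65
ee_pos: [0.3869, 0.1324, 0.0298]
tcp_rot: [0.769, 0.64, 0.0, 0.0]
force: [0.3, 0.2, -0.5]
finger_gap: 0.0
grip_force: 0.0
```

Request:
step_arm(
  steps="0 0 0 0.3 -0.055 0 0;0 0 0 0.3 -0.055 0 0;0 0 0 0.3 -0.055 0 0;0 0 0 0.3 -0.055 0 0",
)

```text
clock: 11.05
ee_pos: [0.417, 0.1265, 0.0294]
tcp_rot: [0.769, 0.639, 0.0, 0.0]
force: [0.5, 0.7, 0.1]
finger_gap: -0.0
grip_force: 0.0
```

```bash
python3 look.py .3 .6 0 .25
```

```text
t 11.05 tcp [0.417  0.1265 0.0294] yaw of y -10.5 z [ 0.  0. -1.] gap -9.764719692836532e-06 F [0.5 0.7 0.1] grip 0.0 q [ 0.27  0.48  2.14 -0.    0.52  0.45]
top 149 [[0.403, 0.063, 0.028], [0.426, 0.075, 0.059], [0.449, 0.094, 0.07]]
top face [185 207  12   8  50] med [0.4312 0.0763 0.0677] c [0.4325 0.0769] [0.018 0.029] 8.2 [[0.42100000381469727, 0.09000000357627869], [0.4259999990463257, 0.061000000685453415], [0.4440000057220459, 0.06400000303983688], [0.4390000104904175, 0.09300000220537186]]
scene 207 [[0.413, 0.059, 0.021], [0.453, 0.09, 0.055], [0.473, 0.172, 0.067]]
top face [263 165  23  17  77] med [0.454  0.1104 0.0629] c [0.4551 0.1165] [0.122 0.016] 77.8 [[0.4339999854564667, 0.057999998331069946], [0.44999998807907104, 0.054999999701976776], [0.47600001096725464, 0.17399999499320984], [0.46000000834465027, 0.17800000309944153]]
```

Request:
step_arm(
  steps="0 0 0 0.3 -0.055 0 0;0 0 0 0.3 -0.055 0 0;0 0 0 0 0 0 0;0 0 0 0 0 0 0;0 0 0 0 0 0 0",
)

```text
clock: 11.65
ee_pos: [0.4307, 0.1239, 0.0292]
tcp_rot: [0.769, 0.64, -0.0, -0.0]
force: [-0.3, -0.2, -0.2]
finger_gap: -0.0001
grip_force: 0.0
```

```bash
python3 look.py .3 .6 0 .25
```

```text
t 11.65 tcp [0.4307 0.1239 0.0292] yaw of y -10.48 z [-0.001 -0.    -1.   ] gap -0.00013860297751705326 F [-0.3 -0.2 -0.2] grip 0.0 q [0.25 0.49 2.11 0.   0.54 0.44]
top 170 [[0.423, 0.058, 0.028], [0.452, 0.072, 0.036], [0.478, 0.095, 0.041]]
top face [185 195  15  21 136] med [0.4541 0.0719 0.036 ] c [0.4511 0.0787] [0.041 0.056] 87.3 [[0.421999990940094, 0.05999999865889549], [0.4779999852180481, 0.05700000002980232], [0.47999998927116394, 0.09799999743700027], [0.42399999499320984, 0.10000000149011612]]
scene 345 [[0.429, 0.056, 0.014], [0.471, 0.107, 0.034], [0.495, 0.17, 0.038]]
top face [261 172  32  19 235] med [0.4683 0.1174 0.0349] c [0.4615 0.1158] [0.118 0.056] 79.6 [[0.4230000078678131, 0.06300000101327896], [0.4790000021457672, 0.05299999937415123], [0.5, 0.16899999976158142], [0.4440000057220459, 0.17900000512599945]]
```

It lies flat with centre near (0.461,0.116). Rise, open and centre over it, then check with the wrist camera.

Request:
step_arm(
  steps="0 0 0 0 0 0.8 0;0 0 0 0 0 0.9 0.5;0 0 0 0 0 0.9 1;0 0 0 0.6 -0.14 0.9 1;0 0 0 0.6 -0.14 0.9 1;0 0 0 0 0 0.6 1;0 0 0 0 0 0 1;0 0 0 0 0 0 1",
)

```text
clock: 12.55
ee_pos: [0.4605, 0.1169, 0.1539]
tcp_rot: [0.769, 0.64, -0.0, -0.0]
force: [-0.3, 0.2, -0.2]
finger_gap: 0.0852
grip_force: 0.0
```

```bash
python3 look.py .3 .6 0 .25
python3 - <<'E'
from h import *
im,d,P,s=wrist('w4')
H,S,V=[a.astype(int) for a in cv2.split(cv2.cvtColor(im,cv2.COLOR_BGR2HSV))]
Z=P[...,2]; rect(P,(d>0)&(Z>.028)&(Z<.045)&(abs(H-115)<12)&(S>100),'blue')
E
```

```text
t 12.55 tcp [0.4605 0.1169 0.1539] yaw of y -10.48 z [-0. -0. -1.] gap 0.08523740742558239 F [-0.3  0.2 -0.2] grip 0.0 q [0.22 0.29 2.   0.   0.86 0.41]
top 189 [[0.423, 0.058, 0.029], [0.451, 0.072, 0.035], [0.48, 0.1, 0.041]]
top face [184 195  16  21 165] med [0.4536 0.0742 0.0357] c [0.4509 0.0818] [0.045 0.055] 82.9 [[0.42100000381469727, 0.06300000101327896], [0.4749999940395355, 0.0560000017285347], [0.48100000619888306, 0.10100000351667404], [0.4269999861717224, 0.10700000077486038]]
scene 353 [[0.428, 0.056, 0.013], [0.47, 0.108, 0.034], [0.495, 0.172, 0.038]]
top face [261 171  32  20 243] med [0.4682 0.1199 0.0351] c [0.4616 0.1194] [0.125 0.058] 78.9 [[0.42100000381469727, 0.06400000303983688], [0.4779999852180481, 0.052000001072883606], [0.5019999742507935, 0.17499999701976776], [0.4449999928474426, 0.1860000044107437]]
t 12.65 tcp [0.46   0.1168 0.1532] yaw of y -10.47 z [-0.002 -0.    -1.   ] gap 0.08530839511364817 F [-0.5 -0.2  0.8] grip 0.0 q [0.22 0.29 2.   0.   0.86 0.41]
blue [ 228  115   57  115 5068] med [0.4615 0.1342 0.0368] c [0.4588 0.1224] [0.118 0.054] 79.4 [[0.42100000381469727, 0.0689999982714653], [0.4749999940395355, 0.05900000035762787], [0.4959999918937683, 0.17499999701976776], [0.4429999887943268, 0.1850000023841858]]
```

View pics/w4.png

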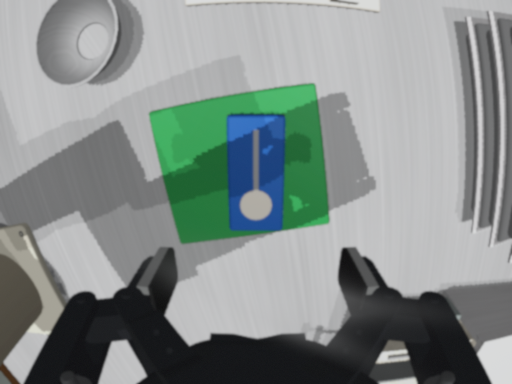

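The case is flat on the board, centred between the open fingers (256,172). Lower in stages, measuring fingertip height.

Request:
step_arm(
  steps="0 0 0 0 0 -0.7 1;0 0 0 0 0 -0.9 1;0 0 0 0 0 -0.9 1;0 0 0 0 0 -0.9 1;0 0 0 0 0 -0.8 1;0 0 0 0 0 -0.7 1;0 0 0 0 0 -0.4 1;0 0 0 0 0 0 1",
)

```text
clock: 13.5
ee_pos: [0.4597, 0.1167, 0.0202]
tcp_rot: [0.769, 0.64, -0.002, -0.001]
force: [0.2, 0.5, -0.2]
finger_gap: 0.0855
grip_force: 0.0
```

```bash
cat > tip.py <<'E'
from h import *
s=where(); p=s['ee_pos']
im,d=read_camera('scene'); P=pts('scene',d); V=im.max(-1).astype(int)
q=P[(d>0)&(V<75)&(abs(P[...,0]-p[0])<.07)&(abs(P[...,1]-p[1])<.03)&(P[...,2]<.1)]
for z in np.arange(.005,.1,.006):
    r=q[(q[:,2]>=z)&(q[:,2]<z+.006)]
    if len(r): print(round(z,3),len(r),np.round(r.min(0),3),np.round(r.max(0),3))
E
python3 tip.py
```

```text
t 13.5 tcp [0.4597 0.1167 0.0202] yaw of y -10.47 z [-0.004 -0.001 -1.   ] gap 0.08546249715493555 F [ 0.2  0.5 -0.2] grip 0.0 q [ 0.22  0.54  2.05 -0.    0.55  0.41]
0.005 93 [0.39  0.09  0.007] [0.529 0.146 0.011]
0.011 29 [0.391 0.089 0.011] [0.524 0.146 0.016]
0.017 14 [0.482 0.087 0.017] [0.493 0.146 0.023]
0.023 17 [0.483 0.089 0.023] [0.493 0.145 0.029]
0.029 6 [0.432 0.102 0.029] [0.491 0.135 0.034]
0.035 2 [0.43  0.098 0.036] [0.482 0.141 0.036]
0.053 10 [0.414 0.098 0.053] [0.509 0.134 0.059]
0.059 10 [0.406 0.096 0.061] [0.515 0.128 0.065]
0.065 18 [0.408 0.097 0.065] [0.517 0.133 0.071]
0.071 12 [0.409 0.097 0.071] [0.516 0.132 0.076]
0.077 17 [0.407 0.094 0.078] [0.517 0.131 0.083]
0.083 14 [0.408 0.095 0.084] [0.517 0.132 0.088]
0.089 16 [0.409 0.097 0.089] [0.516 0.13  0.095]
0.095 12 [0.399 0.09  0.096] [0.515 0.129 0.1  ]
```

Open fingertips end about 32 mm behind the TCP reading (z 0.052 at TCP 0.020), so I go 30 mm lower and grip.

Request:
step_arm(
  steps="0 0 0 0 0 -0.6 1;0 0 0 0 0 -0.4 1;0 0 0 0 0 -0.2 1;0 0 0 0 0 0 1",
)

```text
clock: 13.95
ee_pos: [0.4609, 0.1169, -0.0085]
tcp_rot: [0.769, 0.64, -0.0, -0.0]
force: [0.2, -0.4, -0.2]
finger_gap: 0.0857
grip_force: 0.0
```

```bash
python3 tip.py
```

```text
t 13.95 tcp [ 0.4609  0.1169 -0.0085] yaw of y -10.49 z [-0.001 -0.    -1.   ] gap 0.08571529118534596 F [ 0.2 -0.4 -0.2] grip 0.0 q [0.22 0.6  2.06 0.   0.49 0.41]
0.005 82 [0.391 0.09  0.005] [0.53  0.146 0.011]
0.011 26 [0.391 0.087 0.011] [0.526 0.144 0.016]
0.017 11 [0.483 0.092 0.017] [0.49  0.125 0.022]
0.023 13 [0.418 0.088 0.023] [0.507 0.131 0.028]
0.029 17 [0.408 0.094 0.029] [0.515 0.137 0.035]
0.035 20 [0.408 0.096 0.035] [0.518 0.132 0.04 ]
0.041 16 [0.407 0.099 0.041] [0.519 0.133 0.047]
0.047 13 [0.408 0.101 0.047] [0.519 0.132 0.053]
0.053 15 [0.406 0.097 0.053] [0.519 0.132 0.058]
0.059 11 [0.417 0.098 0.059] [0.515 0.134 0.064]
0.065 16 [0.407 0.094 0.066] [0.519 0.127 0.071]
0.071 23 [0.392 0.091 0.071] [0.53  0.124 0.077]
0.077 37 [0.393 0.091 0.077] [0.528 0.138 0.083]
0.083 36 [0.393 0.088 0.083] [0.531 0.136 0.089]
0.089 51 [0.394 0.09  0.089] [0.531 0.136 0.095]
0.095 39 [0.394 0.09  0.095] [0.527 0.134 0.1  ]
```

Tips now at about z=0.024, over the board and beside the case. Grip.

Request:
step_arm(
  steps="0 0 0 0 0 0 0;0 0 0 0 0 0 0;0 0 0 0 0 0 0;0 0 0 0 0 0 0;0 0 0 0 0 0 0;0 0 0 0 0 0 0",
  grip_force=45,
)

```text
clock: 14.6
ee_pos: [0.4611, 0.117, -0.0076]
tcp_rot: [0.769, 0.64, 0.0, 0.0]
force: [-2.7, 0.2, 5.9]
finger_gap: 0.0552
grip_force: 47.9
```

Request:
step_arm(
  steps="0 0 0 0 0 0.3 0;0 0 0 0 0 0.3 0;0 0 0 0 0 0.3 0;0 0 0 0 0 0 0",
)

```text
clock: 15.0
ee_pos: [0.462, 0.1172, 0.0155]
tcp_rot: [0.769, 0.64, 0.001, 0.001]
force: [-0.4, 0.1, -1.4]
finger_gap: 0.055
grip_force: 48.3
```

```bash
python3 look.py .3 .6 0 .25; python3 tip.py
```

```text
t 15.0 tcp [0.462  0.1172 0.0155] yaw of y -10.49 z [ 0.002  0.    -1.   ] gap 0.05500683423777775 F [-0.4  0.1 -1.4] grip 48.312227725982666 q [ 0.22  0.55  2.05 -0.    0.54  0.41]
top 134 [[0.427, 0.057, 0.048], [0.455, 0.068, 0.059], [0.48, 0.078, 0.063]]
top face [191 193   9  21 117] med [0.4544 0.069  0.0592] c [0.4544 0.0666] [0.056 0.023] 0.4 [[0.4259999990463257, 0.07800000160932541], [0.4269999861717224, 0.054999999701976776], [0.4830000102519989, 0.0560000017285347], [0.4819999933242798, 0.07800000160932541]]
scene 248 [[0.432, 0.055, 0.037], [0.464, 0.079, 0.057], [0.505, 0.157, 0.087]]
top face [262 167  21  18 149] med [0.4575 0.0947 0.0579] c [0.4615 0.1081] [0.101 0.056] 82.7 [[0.4269999861717224, 0.06199999898672104], [0.4830000102519989, 0.054999999701976776], [0.4959999918937683, 0.1550000011920929], [0.4399999976158142, 0.16200000047683716]]
t 15.1 tcp [0.4614 0.117  0.0147] yaw of y -10.49 z [ 0.001  0.    -1.   ] gap 0.05523946492043586 F [-0.5  0.1 -1.4] grip 48.311723470687866 q [0.22 0.55 2.05 0.   0.54 0.41]
0.005 105 [0.392 0.087 0.007] [0.519 0.147 0.011]
0.011 27 [0.397 0.089 0.011] [0.524 0.139 0.014]
0.029 1 [0.488 0.113 0.033] [0.488 0.113 0.033]
0.035 8 [0.484 0.088 0.035] [0.496 0.144 0.041]
0.041 11 [0.423 0.088 0.043] [0.501 0.143 0.047]
0.047 8 [0.487 0.097 0.048] [0.501 0.144 0.053]
0.053 21 [0.424 0.088 0.054] [0.506 0.139 0.059]
0.059 16 [0.426 0.096 0.059] [0.505 0.13  0.065]
0.065 20 [0.424 0.097 0.065] [0.503 0.13  0.071]
0.071 14 [0.425 0.097 0.072] [0.503 0.129 0.077]
0.077 17 [0.425 0.098 0.077] [0.502 0.131 0.083]
0.083 21 [0.415 0.094 0.084] [0.52  0.137 0.089]
0.089 45 [0.406 0.089 0.089] [0.522 0.135 0.095]
0.095 28 [0.402 0.091 0.095] [0.523 0.137 0.1  ]
```

Held level, bottom ~18 mm above the TCP reading. Now up and across to the drawer, aiming at (0.593,-0.257) with yaw -16.4°.

Request:
step_arm(
  steps="0 0 0 0 0 0.6 0;0 0 0 0 0 0.9 0;0 0 0 0 0 0.9 0;0 0 0 0 0 0.9 0;0 0 -0.1 0.15 -0.4 0.9 0;0 0 -0.1 0.3 -0.85 0.9 0;0 0 -0.1 0.33 -0.95 0.3 0;0 0 -0.1 0.33 -0.95 0 0;0 0 -0.1 0.33 -0.95 0 0;0 0 -0.1 0.33 -0.95 0 0;0 0 -0.1 0.33 -0.95 0 0;0 0 -0.1 0.33 -0.95 0 0",
)

```text
clock: 16.35
ee_pos: [0.5217, -0.0577, 0.1488]
tcp_rot: [0.789, 0.614, -0.0, -0.0]
force: [0.8, 0.2, -1.0]
finger_gap: 0.055
grip_force: 48.4
```

Request:
step_arm(
  steps="0 0 -0.1 0.33 -0.95 0 0;0 0 -0.1 0.33 -0.95 0 0;0 0 -0.1 0.33 -0.95 0 0;0 0 -0.1 0.33 -0.95 0 0;0 0 -0.09 0.33 -0.95 0 0;0 0 0 0.33 -0.95 0 0;0 0 0 0.33 -0.95 0 0;0 0 0 0.33 -0.95 0 0;0 0 0 0.3 -0.8 0 0;0 0 0 0.2 -0.5 0 0;0 0 0 0 0 0 0",
)

```text
clock: 17.45
ee_pos: [0.6005, -0.2805, 0.1487]
tcp_rot: [0.801, 0.598, -0.0, -0.0]
force: [-1.3, 0.2, -2.1]
finger_gap: 0.0551
grip_force: 48.3
```

Run:
```python
from h import *
im,d,P,s=wrist('w5')
H,S,V=[a.astype(int) for a in cv2.split(cv2.cvtColor(im,cv2.COLOR_BGR2HSV))]
Z=P[...,2]; g=d>0
rect(P,g&(Z>.066)&(Z<.08)&(P[...,0]>.4),'floor'); rect(P,g&(Z>.118)&(Z<.13)&(S<60)&(P[...,0]>.6),'unit')
rect(P,g&(Z>.13)&(abs(H-115)<12)&(S>100),'blue')
```

```text
t 17.45 tcp [ 0.6005 -0.2805  0.1487] yaw of y -16.48 z [-0. -0. -1.] gap 0.055051827814154755 F [-1.3  0.2 -2.1] grip 48.273616433143616 q [-0.45  0.55  1.58 -0.    1.01 -0.17]
floor [  146    63   204   196 21130] med [ 0.6051 -0.2148  0.0729] c [ 0.6002 -0.256 ] [0.172 0.165] 73.7 [[0.4970000088214874, -0.3149999976158142], [0.6549999713897705, -0.3619999885559082], [0.7039999961853027, -0.19699999690055847], [0.5450000166893005, -0.15000000596046448]]
unit [  339     0   173   298 47093] med [ 0.739  -0.2638  0.1247] c [ 0.7514 -0.2934] [0.277 0.197] 87.2 [[0.6460000276565552, -0.4269999861717224], [0.8429999947547913, -0.4359999895095825], [0.8560000061988831, -0.1599999964237213], [0.6600000262260437, -0.1509999930858612]]
blue [  193   136   129   205 19359] med [ 0.6093 -0.252   0.193 ] c [ 0.6037 -0.271 ] [0.109 0.057] 73.5 [[0.5609999895095825, -0.3149999976158142], [0.6150000095367432, -0.3310000002384186], [0.6460000276565552, -0.22699999809265137], [0.5920000076293945, -0.210999995470047]]
```

View pics/w5.png

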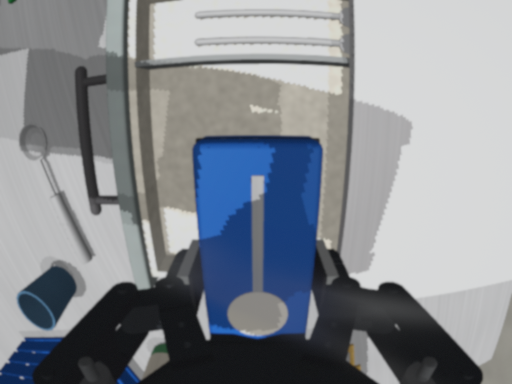

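The wrist view shows the held case (258,235) over the bay, 24 mm too far toward the robot's right; correct and lower.

Request:
step_arm(
  steps="0 0 0 -0.2 0.5 0 0;0 0 0 -0.2 0.5 0 0;0 0 0 0 0 -0.4 0;0 0 0 0 0 -0.7 0;0 0 0 0 0 -0.8 0;0 0 0 0 0 -0.7 0;0 0 0 0 0 -0.5 0;0 0 0 0 0 -0.4 0;0 0 0 0 0 0 0",
)

```text
clock: 18.4
ee_pos: [0.5895, -0.2535, 0.0603]
tcp_rot: [0.801, 0.599, -0.001, -0.001]
force: [-0.1, 0.5, -2.5]
finger_gap: 0.0553
grip_force: 48.2
```

Request:
step_arm(
  steps="0 0 0 0 0 -0.12 0;0 0 0 0 0 0 0",
)

```text
clock: 18.6
ee_pos: [0.5907, -0.2544, 0.0592]
tcp_rot: [0.801, 0.599, 0.0, 0.0]
force: [0.4, -0.1, -1.9]
finger_gap: 0.0549
grip_force: 48.2
```

Request:
step_arm(
  steps="0 0 0 0 0 -0.08 0;0 0 0 0 0 0 0",
)

```text
clock: 18.8
ee_pos: [0.5906, -0.2544, 0.0571]
tcp_rot: [0.801, 0.599, 0.0, 0.0]
force: [-0.0, -0.8, -2.8]
finger_gap: 0.055
grip_force: 48.2
```

Request:
step_arm(
  steps="0 0 0 0 0 -0.08 0;0 0 0 0 0 0 0",
)

```text
clock: 19.0
ee_pos: [0.5903, -0.2543, 0.0547]
tcp_rot: [0.801, 0.599, -0.0, -0.0]
force: [-0.2, 0.6, -1.3]
finger_gap: 0.0552
grip_force: 48.2
```

Request:
step_arm(
  steps="0 0 0 0 0 -0.06 0;0 0 0 0 0 0 0",
)

```text
clock: 19.2
ee_pos: [0.5914, -0.2546, 0.0544]
tcp_rot: [0.801, 0.599, 0.001, 0.001]
force: [-0.5, 1.0, 5.6]
finger_gap: 0.0553
grip_force: 49.1
```

Request:
step_arm(
  steps="0 0 0 0 0 0.03 0;0 0 0 0 0 0 0.85;0 0 0 0 0 0 0.85;0 0 0 0 0 0 0.85;0 0 0 0 0 0 0.85;0 0 0 0 0 0.4 0.85;0 0 0 0 0 0.8 0.85;0 0 0 0 0 0.9 0.85;0 0 0 0 0 0.9 0.85;0 0 0 0 0 0.9 0.85;0 0 0 0 0 0 0.85",
)

```text
clock: 20.3
ee_pos: [0.5926, -0.2553, 0.1557]
tcp_rot: [0.801, 0.599, 0.002, 0.003]
force: [0.3, -0.0, 0.7]
finger_gap: 0.0721
grip_force: 0.0
```

Run:
```python
from h import *
im,d,P,s=wrist('w6')
H,S,V=[a.astype(int) for a in cv2.split(cv2.cvtColor(im,cv2.COLOR_BGR2HSV))]
Z=P[...,2]; g=d>0
rect(P,g&(Z>.066)&(Z<.08)&(P[...,0]>.4),'floor')
rect(P,g&(Z>.09)&(Z<.105)&(abs(H-115)<12)&(S>100),'blue')
rect(P,g&(Z>.08)&(Z<.105)&(V<110)&(P[...,0]<.53)&(P[...,0]>.38)&(abs(P[...,1]+.21)<.1),'handle')
im,d=read_camera('top'); P=pts('top',d);V=im.max(-1).astype(int)
rect(P,(d>0)&(P[...,2]>.08)&(P[...,2]<.105)&(V<70)&(P[...,0]<.55)&(P[...,0]>.38)&(abs(P[...,1]+.21)<.12),'handle top')
```

```text
t 20.3 tcp [ 0.5926 -0.2553  0.1557] yaw of y -16.4 z [ 0.006 -0.003 -1.   ] gap 0.07213819460359075 F [ 0.3 -0.   0.7] grip 0.0 q [-0.43  0.51  1.63 -0.    1.   -0.14]
floor [  167    91   198   185 22730] med [ 0.6201 -0.2408  0.0729] c [ 0.602  -0.2568] [0.172 0.167] 73.7 [[0.49799999594688416, -0.3160000145435333], [0.6579999923706055, -0.3630000054836273], [0.7059999704360962, -0.1979999989271164], [0.5460000038146973, -0.1509999930858612]]
blue [ 218  120   72  140 7678] med [ 0.5958 -0.2364  0.0988] c [ 0.5918 -0.2497] [0.118 0.054] 73.4 [[0.5490000247955322, -0.29899999499320984], [0.6010000109672546, -0.3140000104904175], [0.6349999904632568, -0.20100000500679016], [0.5830000042915344, -0.1850000023841858]]
handle [  94   89   48  145 1980] med [ 0.4838 -0.1782  0.0961] c [ 0.4887 -0.1915] [0.127 0.033] 73.5 [[0.45500001311302185, -0.24799999594688416], [0.4860000014305115, -0.25699999928474426], [0.5230000019073486, -0.13500000536441803], [0.4909999966621399, -0.12600000202655792]]
handle top [252 169  28  22 111] med [ 0.5188 -0.1428  0.0938] c [ 0.5133 -0.1222] [0.077 0.041] 72.1 [[0.4819999933242798, -0.15199999511241913], [0.5210000276565552, -0.16500000655651093], [0.5450000166893005, -0.09200000017881393], [0.5049999952316284, -0.07900000363588333]]
```

View pics/w6.png

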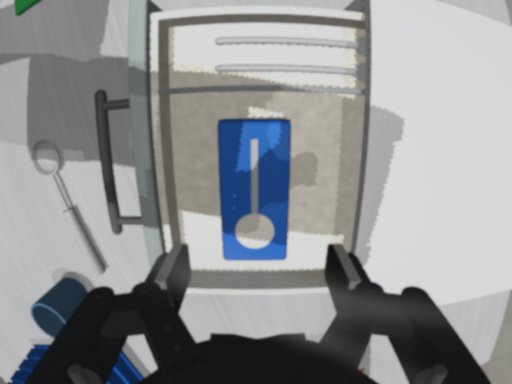

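The case lies flat in the bay (255,190), clear of walls; the handle bar is at column 105. Shut the fingers, move in front of the handle and lower.

Request:
step_arm(
  steps="0 0 0 -0.5 0.25 0.2 0;0 0 0 -0.9 0.46 0 0;0 0 0 -0.9 0.46 0 0;0 0 0 -0.9 0.46 0 0;0 0 0 -0.9 0.46 0 0;0 0 0 -0.9 0.46 0 0;0 0 0 -0.9 0.46 0 0;0 0 0 -0.4 0.2 0 0;0 0 0 0 0 0 0",
)

```text
clock: 21.3
ee_pos: [0.431, -0.1731, 0.1561]
tcp_rot: [0.801, 0.599, -0.001, -0.001]
force: [0.0, -0.8, 0.2]
finger_gap: -0.0001
grip_force: 0.0
```

Request:
step_arm(
  steps="0 0 0 0 0 -0.6 0;0 0 0 0 0 -0.9 0;0 0 0 0 0 -0.9 0;0 0 0 0 0 -0.9 0;0 0 0 0 0 -0.6 0;0 0 0 0 0 -0.3 0;0 0 0 0 0 0 0",
)

```text
clock: 22.0
ee_pos: [0.433, -0.1741, 0.0506]
tcp_rot: [0.801, 0.599, -0.0, -0.001]
force: [-0.5, -0.0, 0.2]
finger_gap: -0.0002
grip_force: 0.0
```

Run:
```python
from h import *
s=where(); p=s['ee_pos']
im,d=read_camera('top'); P=pts('top',d);V=im.max(-1).astype(int)
rect(P,(d>0)&(P[...,2]>.085)&(P[...,2]<.105)&(V<70)&(P[...,0]<.55)&(P[...,0]>.38)&(P[...,1]<-.15)&(P[...,1]>-.33),'handle top')
im,d=read_camera('scene'); P=pts('scene',d); cv2.imwrite('pics/s7.png',cv2.resize(im[130:290,140:340],None,fx=4,fy=3.75,interpolation=cv2.INTER_CUBIC))
```

```text
t 22.0 tcp [ 0.433  -0.1741  0.0506] yaw of y -16.4 z [-0.001  0.001 -1.   ] gap -0.00017114267905384838 F [-0.5 -0.   0.2] grip 0.0 q [-0.41  0.47  2.07 -0.    0.61 -0.12]
handle top [332 192   7   3   9] med [ 0.4764 -0.3163  0.0933] c [ 0.4764 -0.3178] [0.016 0.001] 73.5 [[0.4740000069141388, -0.32499998807907104], [0.4740000069141388, -0.32600000500679016], [0.4790000021457672, -0.3100000023841858], [0.4779999852180481, -0.3100000023841858]]
```

View pics/s7.png

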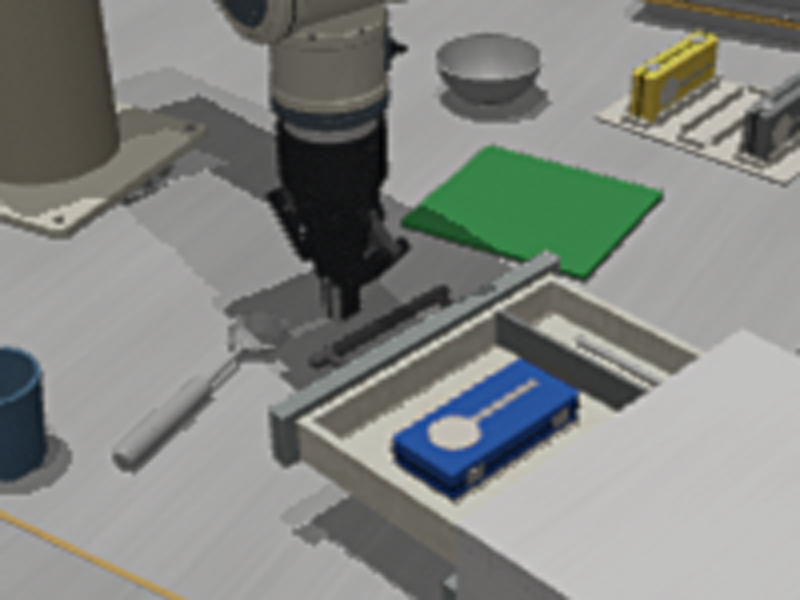

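The shut fingers stand in front of the handle's middle (crop (340,310)), the case lies flat in the bay. Push gently along the drawer axis.

Request:
step_arm(
  steps="0 0 0 0.29 -0.085 0 0;0 0 0 0.29 -0.085 0 0;0 0 0 0.29 -0.085 0 0;0 0 0 0.29 -0.085 0 0;0 0 0 0.29 -0.085 0 0;0 0 0 0.38 -0.114 0 0;0 0 0 0.38 -0.114 0 0;0 0 0 0.38 -0.114 0 0",
)

```text
clock: 22.9
ee_pos: [0.4985, -0.1933, 0.0514]
tcp_rot: [0.801, 0.599, 0.0, -0.0]
force: [-1.1, 1.6, 0.8]
finger_gap: 0.0001
grip_force: 0.7
```

```bash
cat > dr.py <<'E'
from h import *
where(); im,d=read_camera('top'); P=pts('top',d)
e=np.array([.9588,-.2840]); f=np.array([.284,.9588]); uf=np.array([.6735,-.249])
a=(P[...,:2]-uf)@e; b=(P[...,:2]-uf)@f; Z=P[...,2]
H,S,V=[x.astype(int) for x in cv2.split(cv2.cvtColor(im,cv2.COLOR_BGR2HSV))]
m=(d>0)&(abs(b)<.11)&(abs(b)>.07)&(Z>.094)&(Z<.112)&(a<.02)&(a>-.3)
print('front top edge, along axis from unit front:',np.round(np.percentile(a[m],[1,5,25,50]),3))
m=(d>0)&(abs(H-115)<12)&(S>100)&(abs(b)<.12)&(a>-.25)&(a<.05)
if m.sum(): print('blue a,b,z',np.round([np.median(a[m]),np.median(b[m]),np.median(Z[m])],3),np.round(np.percentile(a[m],[2,98]),3))
E
python3 dr.py
```

```text
t 22.9 tcp [ 0.4985 -0.1933  0.0514] yaw of y -16.4 z [-0.  0. -1.] gap 9.328517297751347e-05 F [-1.1  1.6  0.8] grip 0.6948170252144337 q [-0.39  0.53  1.92  0.    0.69 -0.11]
front top edge, along axis from unit front: [-0.13  -0.13  -0.121 -0.061]
blue a,b,z [-0.034 -0.023  0.098] [-0.063 -0.011]
```

Request:
step_arm(
  steps="0 0 0 0.38 -0.113 0 0;0 0 0 0.38 -0.113 0 0;0 0 0 0.38 -0.113 0 0;0 0 0 0.38 -0.113 0 0;0 0 0 0.38 -0.113 0 0;0 0 0 0.38 -0.113 0 0;0 0 0 0.38 -0.113 0 0;0 0 0 0.38 -0.113 0 0;0 0 0 0.38 -0.113 0 0;0 0 0 0.29 -0.085 0 0",
)

```text
clock: 23.95
ee_pos: [0.5915, -0.2211, 0.0516]
tcp_rot: [0.801, 0.599, 0.0, 0.0]
force: [-1.7, 0.1, -0.5]
finger_gap: -0.0001
grip_force: 0.6
```

```bash
python3 dr.py
```

```text
t 23.95 tcp [ 0.5915 -0.2211  0.0516] yaw of y -16.39 z [ 0.001 -0.    -1.   ] gap -7.90903004207395e-05 F [-1.7  0.1 -0.5] grip 0.6440488435328007 q [-0.38  0.64  1.7  -0.    0.81 -0.09]
front top edge, along axis from unit front: [-0.034 -0.033 -0.032 -0.028]
```

Request:
step_arm(
  steps="0 0 0 0.19 -0.057 0 0;0 0 0 0.19 -0.057 0 0;0 0 0 0.1 -0.03 0 0;0 0 0 0 0 0 0",
)

```text
clock: 24.4
ee_pos: [0.6029, -0.2246, 0.0516]
tcp_rot: [0.801, 0.599, 0.0, 0.0]
force: [0.1, -0.1, 0.3]
finger_gap: 0.0
grip_force: 0.0
```

Request:
step_arm(
  steps="0 0 0 0.12 -0.035 0 0;0 0 0 0.12 -0.035 0 0;0 0 0 0 0 0 0",
)

```text
clock: 24.7
ee_pos: [0.609, -0.2263, 0.0516]
tcp_rot: [0.801, 0.599, 0.0, 0.0]
force: [-0.8, 0.3, 0.5]
finger_gap: -0.0004
grip_force: 0.0
```

Request:
step_arm(
  steps="0 0 0 0.12 -0.035 0 0;0 0 0 0.1 -0.03 0 0;0 0 0 0 0 0 0",
)

```text
clock: 25.0
ee_pos: [0.6095, -0.2264, 0.0514]
tcp_rot: [0.801, 0.599, -0.003, -0.004]
force: [-16.6, 3.9, 12.9]
finger_gap: -0.0001
grip_force: 8.5
```

```bash
python3 dr.py
```

```text
t 25.0 tcp [ 0.6095 -0.2264  0.0514] yaw of y -16.39 z [-0.009  0.003 -1.   ] gap -0.00014646922260661428 F [-16.6   3.9  12.9] grip 8.522007465362549 q [-0.37  0.66  1.65 -0.    0.84 -0.09]
front top edge, along axis from unit front: [-0.015 -0.015 -0.014 -0.011]
```

Firm stop at 17 N: back off, raise, and verify it is shut.

Request:
step_arm(
  steps="0 0 0 -0.3 0.09 0 0;0 0 0 -0.6 0.18 0 0;0 0 0 -0.8 0.24 0 0;0 0 0 -0.8 0.24 0 0;0 0 0 -0.8 0.24 0.4 0;0 0 0 -0.6 0.18 0.8 0;0 0 0 0 0 0.9 0;0 0 0 0 0 0.9 0;0 0 0 0 0 0 0",
)

```text
clock: 25.95
ee_pos: [0.5187, -0.1994, 0.1296]
tcp_rot: [0.801, 0.599, 0.002, 0.003]
force: [0.2, -0.3, -0.5]
finger_gap: -0.0004
grip_force: 0.0
```

```bash
python3 dr.py
python3 - <<'E'
from h import *
im,d=read_camera('scene'); P=pts('scene',d); cv2.imwrite('pics/s8.png',cv2.resize(im[160:320,170:370],None,fx=4,fy=3.75,interpolation=cv2.INTER_CUBIC))
e=np.array([.9588,-.2840]); f=np.array([.284,.9588]); a=(P[...,:2]-[.6735,-.249])@e; b=(P[...,:2]-[.6735,-.249])@f; Z=P[...,2]
m=(d>0)&(abs(b)<.13)&(Z>.095)&(Z<.112)&(a<.02)&(a>-.15); print('panel top',np.round(np.percentile(a[m],[1,25,50,90,99]),3))
m=(d>0)&(abs(b)<.13)&(Z>.119)&(Z<.13)&(a<.1)&(a>-.15); print('unit front',np.round(np.percentile(a[m],[0.5,2,10]),3))
E
```

```text
t 25.95 tcp [ 0.5187 -0.1994  0.1296] yaw of y -16.4 z [ 0.006 -0.002 -1.   ] gap -0.00039738124033131814 F [ 0.2 -0.3 -0.5] grip 0.0 q [-0.39  0.43  1.85  0.    0.86 -0.1 ]
front top edge, along axis from unit front: [-0.015 -0.015 -0.013 -0.007]
panel top [-0.051 -0.045 -0.011 -0.008 -0.005]
unit front [0.003 0.004 0.013]
```

View pics/s8.png

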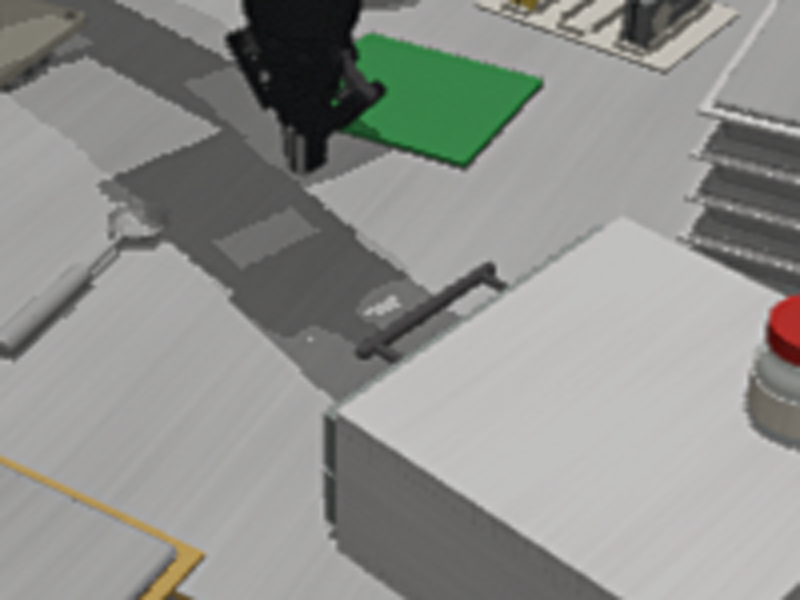

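The drawer's panel is flush and lines up with the lower drawer's panel (crop (330,440) and (330,500)), so it is shut. The gripper is clear, so I'm handing in.

```bash
python3 -c "
from h import *
print(finish_job())"
```

```text
the job is handed in; nothing more can be done
None
```

The job is handed in (no verdict came back): the blue case was laid flat and released on the board, then laid flat and released in the drawer's wide bay, and the drawer was pushed shut to a firm stop, with no sign in the views that anything else moved.

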